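# Sweep the leftover mosaic tiles off the board into the tray

## Task

Clear the mosaic board: with the fingers, sweep the three loose square tiles across the board and over its edge so that all three drop into the open tray at its end. Only push the tiles along the board, never pick one up, and leave the pot and the jar on the board, and the bowl and the brush beside it, just where they are.

Things in the scene. Friction and masses are not known exactly. Their poses are not given: they have to be found in the camera images.
- board: fixed plywood mosaic board, 240 mm along its x, 300 mm along its y, flat top 45 mm above the table. A wooden strip 10 mm wide, 10 mm high runs on top along each long side (x = 110 to 120 and -120 to -110 mm); the two ends in y are open. Origin: centre of its footprint at table height; x points roughly away from the robot. The tray stands at its +y or -y end, a carton at the other.
- tray: fixed open-topped grey tray, 250 mm along its x, 100 mm along its y, 40 mm high, walls and floor 5 mm, its axes parallel to the board's. Origin: centre of its underside at table height. Its long wall touches the board's end, with the wall's top 5 mm below the board's top, so tiles pushed over the board's edge drop in. Origin lies 200 mm from the board's origin along the board's y or -y.
- carton: fixed closed cardboard carton, 200 mm along its x, 80 mm along its y, 59 mm high, at the board's other end with a 10 mm gap to the board. Origin: centre of its underside.
- tile0: loose square ceramic mosaic tile, 32 x 32 x 8 mm, 20 g, white glaze on a terracotta back, lying flat on the board. Origin: centre of its underside; z up. One of three alike. It starts in the strip nearer the robot (board x about -75 mm).
- tile1: loose square ceramic mosaic tile, 32 x 32 x 8 mm, 20 g, white glaze on a terracotta back, lying flat on the board. Origin: centre of its underside; z up. One of three alike. It starts in the strip farther from the robot (board x about +75 mm).
- tile2: loose square ceramic mosaic tile, 32 x 32 x 8 mm, 20 g, white glaze on a terracotta back, lying flat on the board. Origin: centre of its underside; z up. One of three alike. It starts near the middle of the board, between the pot and the jar.
- pot: small loose terracotta cup, 42 mm across, 45 mm high, standing on the board's middle line (board x about 0) to one side of the middle tile. Origin: centre of its underside. Must stay put.
- jar: small loose white plastic jar with black lid, 40 mm across, 48 mm high, standing on the board's middle line on the other side of the middle tile. Origin: centre of its underside. Must stay put.
- bowl: white bowl, 120 mm across, 50 mm high, on the table to the left of the board. Origin: centre of its underside. Must stay put.
- brush: brush lying on the table to the right of the board. Must stay put.

How it is judged:
At the end, for the whole second after the job is handed in: All three tiles lie inside the tray (each origin within its walls and lower than 36 mm above the table), and the pot, jar, bowl and brush are within 12 mm of where they started (x of tile0 in the frame of tray between -0.122 and 0.122 m and y of tile0 in the frame of tray between -0.048 and 0.048 m and height (world z) of each of tile0, tile1, tile2 below 0.036 m and x of tile1 in the frame of tray between -0.122 and 0.122 m and y of tile1 in the frame of tray between -0.048 and 0.048 m and x of tile2 in the frame of tray between -0.122 and 0.122 m and y of tile2 in the frame of tray between -0.048 and 0.048 m and not (distance of pot from where it was at the start of the episode above 0.012 m) and not (distance of jar from where it was at the start of the episode above 0.012 m) and not (distance of bowl from where it was at the start of the episode above 0.012 m) and not (distance of brush from where it was at the start of the episode above 0.012 m)); the robot touches nothing.
It fails at once if a tile is lifted more than 15 mm above the board's top (height (world z) of any of tile0, tile1, tile2 above 0.06 m).
It fails at once if the pot, jar, bowl or brush is moved by more than 12 mm (distance of any of pot, jar, bowl, brush from where it was at the start of the episode above 0.012 m).
It fails at once if the pot or the jar is tipped by more than about 17 degrees (angle between any of pot, jar's own z axis and vertical above 0.3 rad).
It also fails if it takes over 67 s, if anything falls off the work surface, if the arm or the gripper's body presses on something with over 40 N, if the wrist force passes 120 N, or if a joint passes its speed limit or range.

## Robot

A 7-joint arm with a two-finger parallel gripper is mounted at the origin on the work surface. World frame = base frame: x ahead of the robot, y to its left, z up, the work surface at z = 0. Lengths are in m, angles in rad, forces in N, time in s.
With the tool pointing down it reaches from about 0.35 to 0.9 m from the base axis. Payload 19.9 kg.
Tool frame: the origin (TCP) lies between the finger pads; the fingertips stand 19 mm ahead of it and the grasp point (between the pads) is the TCP; z points along the fingers, y is the line along which they close (so a half turn about z gives the same grasp; the last joint's range is limited). The gripper opens to 94 mm and grips with 3 to 60 N. Pads are 16 mm wide; open, the fingers measure 119 mm over their backs; the gripper's body (75 mm by 177 mm) begins 78 mm behind the grasp point.
Start: joints at [1.089, 0.417, -0.01, 1.614, 0.005, 1.111, -0.053], TCP at [0.266, -0.566, 0.193] pointing down, gripper open.
Joint ranges: [-2.81, 2.81], [-0.39, 2.02], [-1.27, 1.25], [0.06, 2.57], [-1.19, 4.33], [0.19, 2], [-2.82, 2.82]. Speed limits (rad/s): [1.89, 1.89, 2.39, 2.39, 3.01, 3.01, 3.01].

## Interface

Orientations are given as a 3x3 rotation matrix whose columns are the frame's x, y, z axes.
In Python, from rig import robot gives the robot as it stands. Calls block until the motion is done:
- robot.move_ptp(position, orientation): joint-space move of the TCP to a pose.
- robot.move_linear(position, velocity=0.15, frame=None, threshold=None): straight line of the TCP; frame=None keeps the orientation; velocity is the mean speed in m/s. With threshold (N) it stops when the force on the tool has changed by that much, and returns True; else False.
- robot.goto_joints(angles): joint-space move.
- robot.gripper_to(opening): finger opening in m; the grip force is fixed at half the most; returns when the fingers have stopped.
- robot.pause(seconds).
- robot.ik(position, orientation): joint angles nearest the present ones, or None.
- robot.get_state(): the state.
- robot.grab_frame(name): name is "scene" or "top" or "wrist"; returns the picture (420x560x3 uint8, red, green, blue); there is no depth.
- robot.camera_info(name): a dict with "fx", "fy", "cx", "cy" (pixels), "rvec" (rotation vector, rad) and "tvec" (3), from world to camera coordinates, as OpenCV has them. Camera axes: x right, y down, z forward; pixel columns grow to the right and rows downward; lengths in m; the calibration is good to about 2 mm. The wrist camera is an equidistant fisheye: a pixel r from the principal point sees the ray r / f radians off the axis. A picture is of the moment at which its call begins: read the wrist's pose just before it. camera_info takes no time and is no camera call; for the wrist camera it gives the pose at the moment of the call.
A pose or a line that the arm cannot do raises robot.PlanningError and nothing moves.
- robot.sign_off(): hands the job in; it is judged then, once.
The state is a dict: "time": time; "qpos": joint angles; "joint_vel": joint speeds; "effort": joint torques, N m; "ee_pos": TCP position; "tool_rot": TCP orientation; "force": force on the tool from outside, world axes, zero at the start; "moment": the same for the moment, N m; "opening": finger opening in m; "grasp_force": force on a finger pad.
Only numpy, scipy, OpenCV 4.12 (cv2) and the standard library are available. Lean on these libraries where they do the work, as an engineer would, in place of code of your own. Each camera call takes 0.05 s, during which the arm holds its last target. There are 200 camera calls.

## Working session

There is one attempt and no reset: what is moved stays moved. The work goes in short steps, each a Python script; the robot and the scene stay as the last script left them, time stands still between calls to the robot, and variables do not carry over. Pictures are saved under pics/ and viewed, at most 10 in all, crops included, and the job is handed in when it is done.

```bash
mkdir -p pics; ls
python3 - <<'E'
from rig import robot
import cv2
for n in("scene","top"):
    cv2.imwrite(f"pics/{n}0.png",robot.grab_frame(n)[:,:,::-1]); print(n,robot.camera_info(n))
s=robot.get_state();print(s["time"],s["ee_pos"],s["tool_rot"],s["opening"])
E
```

```text
pics
scene {'fx': 483.36162852168115, 'fy': 483.36162852168115, 'cx': 284.6890707704689, 'cy': 211.16024822854382, 'rvec': array([ 2.05602163,  0.69604223, -0.3790626 ]), 'tvec': array([-0.4024351 , -0.10572182,  1.58346799])}
top {'fx': 530.9254733153336, 'fy': 530.9254733153336, 'cx': 277.8668458965967, 'cy': 202.2113364913621, 'rvec': array([ 2.11410746, -2.17585834,  0.14570978]), 'tvec': array([0.03627421, 0.51228373, 1.46753866])}
0.1 [ 0.26595022 -0.5652144   0.19262348] [[ 9.04832625e-01  4.25767136e-01 -5.15439538e-04]
 [ 4.25767443e-01 -9.04832142e-01  9.37619472e-04]
 [-6.71787041e-05 -1.06784606e-03 -9.99999428e-01]] 0.09427215253135178
```

View pics/top0.png

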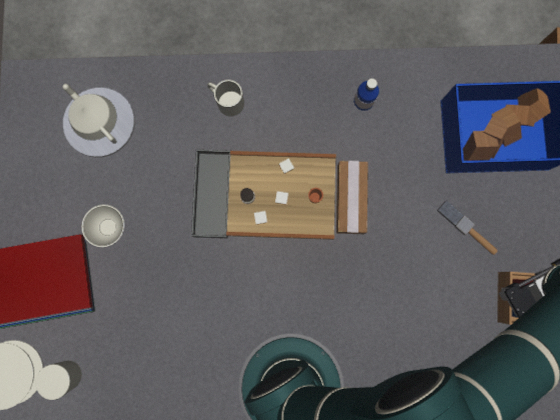

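View pics/scene0.png

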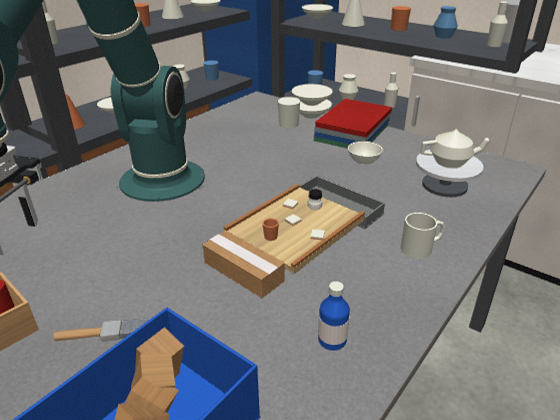

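The top view shows the tray at image left (+y) and the carton at right. The tiles are at about (287,165), (281,198) and (261,217), the jar at (247,195) and the pot at (315,195). The scene view agrees: tiles at about (317,234), (293,219) and (290,203). Next I triangulate them and take a closer wrist view.

```bash
cat > h.py <<'E'
import numpy as np, cv2
from rig import robot
def cam(n):
    c=robot.camera_info(n); R=cv2.Rodrigues(np.array(c["rvec"]))[0]
    return c,R,np.array(c["tvec"]).ravel()
def ray(ci,uv,fish=False):
    c,R,t=ci; d=np.array([(uv[0]-c["cx"])/c["fx"],(uv[1]-c["cy"])/c["fy"],1.])
    if fish:
        r=np.hypot(*d[:2]); d=np.array([*(d[:2]/max(r,1e-9)*np.sin(r)),np.cos(r)])
    return -R.T@t, R.T@d/np.linalg.norm(d)
def at_z(ci,uv,z,fish=False):
    o,d=ray(ci,uv,fish); return o+d*(z-o[2])/d[2]
def tri(rays):
    A=sum(np.eye(3)-np.outer(d,d) for o,d in rays); b=sum((np.eye(3)-np.outer(d,d))@o for o,d in rays)
    return np.linalg.solve(A,b)
def white(img,roi,lo=170,amin=15,amax=1e9):
    x0,y0,x1,y1=roi; hsv=cv2.cvtColor(img[y0:y1,x0:x1],cv2.COLOR_RGB2HSV)
    m=((hsv[...,2]>lo)&(hsv[...,1]<45)).astype(np.uint8)
    n,l,s,c=cv2.connectedComponentsWithStats(m)
    return [(c[i]+[x0,y0],s[i,4],cv2.minAreaRect(np.argwhere(l==i)[:,::-1].astype(np.float32))) for i in range(1,n) if amin<s[i,4]<amax]
def tool(yaw): # fingers close along world direction at angle yaw from world y
    c,s=np.cos(yaw),np.sin(yaw); return np.array([[c,s,0],[s,-c,0],[0,0,-1.]])
E
python3 - <<'E'
from h import *
T,S=cam("top"),cam("scene")
t=robot.grab_frame("top"); s=robot.grab_frame("scene")
for r in (white(t,(228,152,336,238)),white(s,(220,185,370,270))):
    for c,a,_ in r: print(c.round(1),a)
for p in [(287.2,165.3),(281.4,198),(260.8,217)]: print(at_z(T,p,.053).round(3))
for p in [(229,152),(336,154),(336,238),(228,237)]: print("corner",at_z(T,p,.055).round(3))
print("jar",at_z(T,(246.5,195),.093).round(3),"pot",at_z(T,(315.5,195.5),.09).round(3))
# wrist view pose check
R=tool(0)
for y in(-.03,.03):
  print(robot.ik([.5,y,.35],R))
E
```

```text
[286.1 165.2] 123
[281.3 197.2] 132
[260.1 217. ] 136
[290.  202.5] 63
[314.7 202.6] 41
[292.5 218.4] 80
[317.2 233.4] 91
[245.7 254.4] 578
[ 0.615 -0.008  0.053]
[0.522 0.011 0.053]
[0.47  0.07  0.053]
corner [0.658 0.156 0.055]
corner [ 0.643 -0.147  0.055]
corner [ 0.406 -0.137  0.055]
corner [0.417 0.162 0.055]
jar [0.527 0.106 0.093] pot [ 0.521 -0.082  0.09 ]
[ 0.41321191  0.09799461 -0.44836088  1.67934791  0.04325932  1.37406246
 -1.61253031]
[ 0.4051908   0.10707024 -0.57185921  1.67618211  0.05898909  1.37560634
 -1.74630816]
```

Run:
```python
from h import *
T,S=cam("top"),cam("scene")
for n,a,b in [("t1",(286.1,165.2),(317.2,233.4)),("t2",(281.3,197.2),(292.5,218.4)),("t0",(260.1,217),(290,202.5))]: print(n,tri([ray(T,a),ray(S,b)]).round(4))
import pickle
R=tool(0); out=[]
for i,y in enumerate((-.04,.06)):
    robot.move_ptp([.5,y,.33],R); robot.pause(.3)
    ci=cam("wrist"); im=robot.grab_frame("wrist"); out.append((ci,im))
    cv2.imwrite(f"pics/w{i}.png",im[:,:,::-1])
pickle.dump(out,open("w.pkl","wb")); s=robot.get_state(); print(s["time"],s["ee_pos"],s["qpos"].round(2) if hasattr(s["qpos"],"round") else s["qpos"])
```

```text
t1 [ 0.6159 -0.005   0.0512]
t2 [0.5247 0.0113 0.0516]
t0 [0.4706 0.0722 0.0512]
3.5083 [0.50008569 0.05937881 0.32997379] [ 0.29  0.12 -0.51  1.71  0.06  1.33 -1.81]
```

View pics/w0.png

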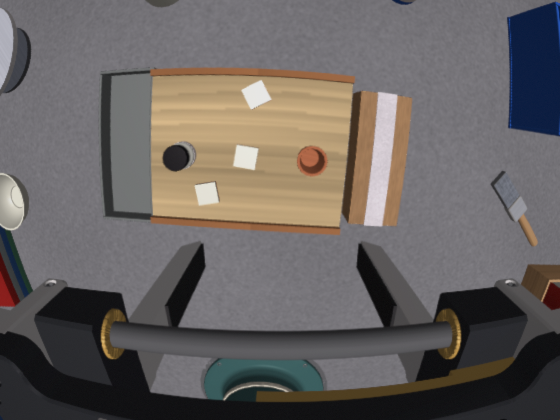

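View pics/w1.png

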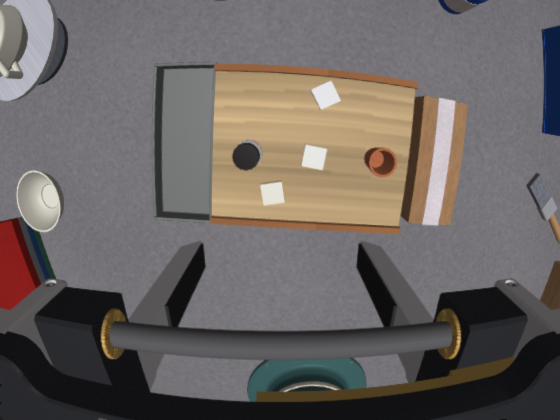

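Both wrist views show everything clearly. In w0 the tiles are at (256,94), (246,157) and (207,194), the jar lid at (177,158) and the pot at (312,160). In w1 they are at (326,95), (314,157), (273,194), (247,156) and (382,162). The board corners are also visible in both.

Run:
```python
from h import *
import pickle
(c0,i0),(c1,i1)=pickle.load(open("w.pkl","rb"))
g=[[ (c.round(1),a,r) for c,a,r in white(im,roi,150,200,900)] for im,roi in((i0,(155,80,335,215)),(i1,(215,75,400,215)))]
for A,B in zip(*g):
    box=[at_z(c0,p,.053,True)[:2] for p in cv2.boxPoints(A[2])]
    e=box[1]-box[0]; print(A[0],A[1],B[0],B[1],tri([ray(c0,A[0],1),ray(c1,B[0],1)]).round(4),"len",np.linalg.norm(e).round(4),np.linalg.norm(box[2]-box[1]).round(4),"ang",np.degrees(np.arctan2(e[1],e[0])).round(1)%90)
for n,a,b,z in [("FL",(152,70),(214,66),.055),("FR",(354,78),(417,84),.055),("NR",(339,232),(400,230),.055),("NL",(152,228),(211,228),.055),("jar",(176.5,158),(246.5,156),.093),("pot",(312,160),(382,162),.09),("trayFL",(104,73),(156,66),.04),("trayNL",(106,217),(156,219),.04)]:
    print(n,tri([ray(c0,a,1),ray(c1,b,1)]).round(4),at_z(c0,a,z,1).round(4),at_z(c1,b,z,1).round(4))
```

```text
[255.8  94.3] 516 [325.5  94.8] 520 [ 0.6145 -0.0036  0.0524] len 0.0407 0.0458 ang 13.299999999999997
[245.4 156.7] 488 [313.6 156.7] 502 [0.5239 0.0125 0.0515] len 0.0365 0.0457 ang 76.9
[206.6 193.1] 430 [272.1 192.9] 453 [0.4695 0.0733 0.0512] len 0.0503 0.0364 ang 88.8
FL [0.6623 0.159  0.0372] [0.6603 0.1518 0.055 ] [0.6583 0.1554 0.055 ]
FR [ 0.6405 -0.1445  0.0523] [ 0.6407 -0.1439  0.055 ] [ 0.6397 -0.1433  0.055 ]
NR [ 0.412  -0.1276  0.0623] [ 0.4083 -0.1291  0.055 ] [ 0.4102 -0.1305  0.055 ]
NL [0.414  0.1689 0.0539] [0.4137 0.1685 0.055 ] [0.4151 0.1686 0.055 ]
jar [0.5287 0.1068 0.0841] [0.5295 0.1039 0.093 ] [0.5301 0.1059 0.093 ]
pot [ 0.5228 -0.0815  0.0836] [ 0.5241 -0.0809  0.09  ] [ 0.5232 -0.0794  0.09  ]
trayFL [0.6739 0.2613 0.0126] [0.6691 0.2451 0.04  ] [0.6688 0.2504 0.04  ]
trayNL [0.4224 0.2693 0.0301] [0.4268 0.2628 0.04  ] [0.4244 0.2653 0.04  ]
```

Tile tops triangulate to about 0.052 m (0.053 expected). The board centre is near (0.530, 0.012), yaw about −0.045, with the tray at +y. I'll sweep tile0 first, with the fingers 8 mm open as a 33 mm wide pusher. A touch-down will give the board height.

```bash
cat >> h.py <<'E'
YAW=-.045; C=np.array([.530,.0123])
BX=np.array([np.cos(YAW),np.sin(YAW)]); BY=np.array([-np.sin(YAW),np.cos(YAW)])
def P(bx,by,z): return [*(C+bx*BX+by*BY),z]
def toB(p): d=np.array(p[:2])-C; return np.array([d@BX,d@BY])
def Rx(sgn): # fingers close along board x
    y=np.array([*(sgn*BX),0]); z=np.array([0,0,-1.]); return np.c_[np.cross(y,z),y,z]
def Ry(sgn):
    y=np.array([*(sgn*BY),0]); z=np.array([0,0,-1.]); return np.c_[np.cross(y,z),y,z]
def sweep(bx,b0,b1,zt,R,v=.08):
    robot.move_ptp(P(bx,b0,.2),R); robot.move_linear(P(bx,b0,zt),.12)
    robot.move_linear(P(bx,b1,zt),v); robot.move_linear(P(bx,b1,.2),.2)
E
python3 - <<'E'
from h import *
t0=toB([.4695,.0733]);t1=toB([.6145,-.0036]);t2=toB([.5239,.0125]);print(t0,t1,t2)
q=np.array(robot.get_state()["qpos"]); best=None
for s in(1,-1):
    for p in (P(*t0,.2),P(t1[0],.17,.07)):
        k=robot.ik(p,Rx(s)); print(s,None if k is None else np.round(k,2))
    k=robot.ik(P(t0[0],.015,.2),Rx(s))
    if k is not None and (best is None or abs(k-q).max()<best[0]): best=(abs(k-q).max(),s)
s=best[1]; print("sign",s)
robot.gripper_to(.008)
robot.move_ptp(P(t0[0],.014,.2),Rx(s))
robot.move_linear(P(t0[0],.014,.085),.15)
hit=robot.move_linear(P(t0[0],.014,.058),.02,threshold=3)
st=robot.get_state(); print(hit,st["ee_pos"],st["force"],st["opening"],st["time"])
zt=st["ee_pos"][2]+.0025
if hit and .060<st["ee_pos"][2]<.068:
    robot.move_linear(P(t0[0],.014,zt),.05)
    robot.move_linear(P(t0[0],.17,zt),.08)
    print(robot.get_state()["force"])
    robot.move_linear(P(t0[0],.17,.2),.2)
print(robot.get_state()["time"]); cv2.imwrite("pics/a.png",cv2.resize(robot.grab_frame("scene")[130:300,180:420],None,fx=3,fy=3)[:,:,::-1])
E
```

```text
[-0.06318283  0.05821667] [ 0.08512972 -0.01208269] [-6.10282175e-03 -7.46098315e-05]
1 [ 0.36  0.18 -0.64  1.95  0.13  1.05 -0.38]
1 [ 0.13  0.68 -0.65  1.63  0.47  0.99 -0.72]
-1 [ 0.72  0.28 -1.08  1.94  0.28  1.08  2.62]
-1 [ 0.37  0.88 -1.09  1.63  0.83  1.17  2.18]
sign 1
False [0.4675971  0.029125   0.05809726] [ 0.08064276  0.58163353 -0.20891014] 0.00828232758425906 8.7
8.7
```

View pics/a.png

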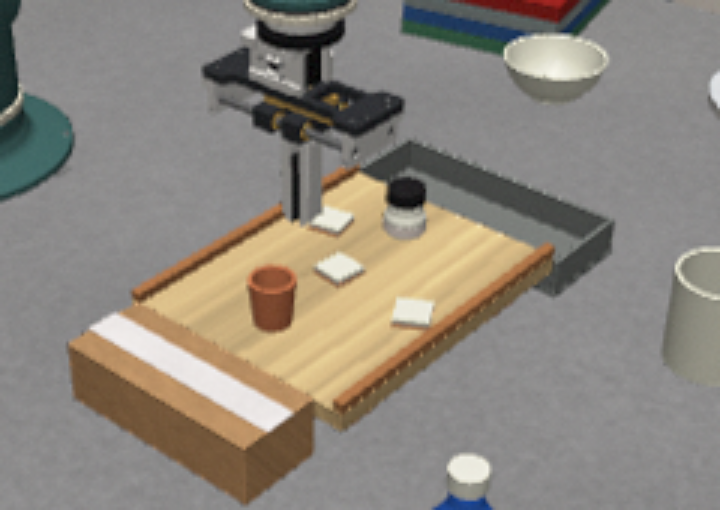

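The fingers stand just behind tile0 and look near the board surface, but no contact was felt down to TCP z = 0.058. I'll continue down gently.

Run:
```python
from h import *
x,y=toB(robot.get_state()["ee_pos"])
hit=robot.move_linear(P(x,y,.046),.015,threshold=3)
st=robot.get_state(); print(hit,st["ee_pos"],st["force"],st["time"])
im=robot.grab_frame("scene"); cv2.imwrite("pics/b.png",cv2.resize(im[160:230,250:330],None,fx=8,fy=8,interpolation=cv2.INTER_CUBIC)[:,:,::-1])
```

```text
False [0.46762842 0.02916205 0.04606696] [ 0.20943992 -0.4896638   0.24354906] 9.7
```

View pics/b.png

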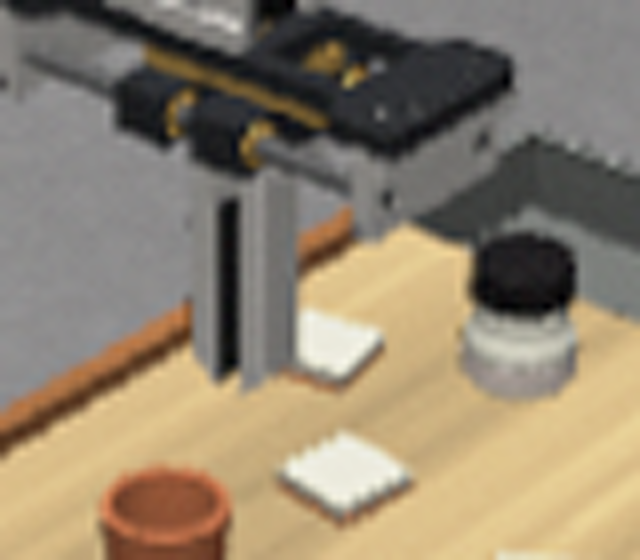

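The fingers are behind tile0 and seem to end close above the board, with tips at about (277.5,207.5) and (280.6,208.8) in the full frame. I'll check which height those pixels imply.

Run:
```python
from h import *
c,R,t=cam("scene"); st=robot.get_state(); e=np.array(st["ee_pos"]); T=np.array(st["tool_rot"]); print(T.round(3))
K=np.array([[c["fx"],0,c["cx"]],[0,c["fy"],c["cy"]],[0,0,1]])
for z in(.027,.037,.045,.050,.055):
    row=[]
    for s in(1,-1):   # outer and centre bottom corner, face towards -y
        for w in(-.008,.008):
            p=np.array([*(e[:2]+s*.0165*BX+w*BY),z]); row.append(cv2.projectPoints(p,np.array(c["rvec"]),np.array(c["tvec"]),K,None)[0].ravel().round(1))
    print(z,row)
```

```text
[[ 0.045  0.999  0.   ]
 [ 0.999 -0.045 -0.   ]
 [-0.     0.    -1.   ]]
0.027 [array([282.6, 219.3]), array([286.3, 216.9]), array([273.6, 215.1]), array([277.3, 212.7])]
0.037 [array([282.5, 216.3]), array([286.3, 213.9]), array([273.5, 212.1]), array([277.3, 209.7])]
0.045 [array([282.5, 213.9]), array([286.3, 211.4]), array([273.5, 209.7]), array([277.2, 207.3])]
0.05 [array([282.5, 212.4]), array([286.3, 209.9]), array([273.4, 208.2]), array([277.2, 205.8])]
0.055 [array([282.5, 210.8]), array([286.3, 208.4]), array([273.4, 206.7]), array([277.2, 204.3])]
```

The tip pixels put the fingertips at z ≈ 0.055–0.06 while the TCP reads 0.046. So the tips don't reach as far below the TCP as stated. I'll keep descending until I feel contact.

Run:
```python
from h import *
x,y=toB(robot.get_state()["ee_pos"])
hit=robot.move_linear(P(x,y,.026),.015,threshold=3)
st=robot.get_state(); print(hit,st["ee_pos"],st["force"],st["time"])
im=robot.grab_frame("scene"); cv2.imwrite("pics/c.png",cv2.resize(im[150:240,240:340],None,fx=6,fy=6,interpolation=cv2.INTER_CUBIC)[:,:,::-1])
```

```text
True [0.46756528 0.02911501 0.03297892] [-0.80848046 -0.57029974  7.02527159] 10.6167
```

View pics/c.png

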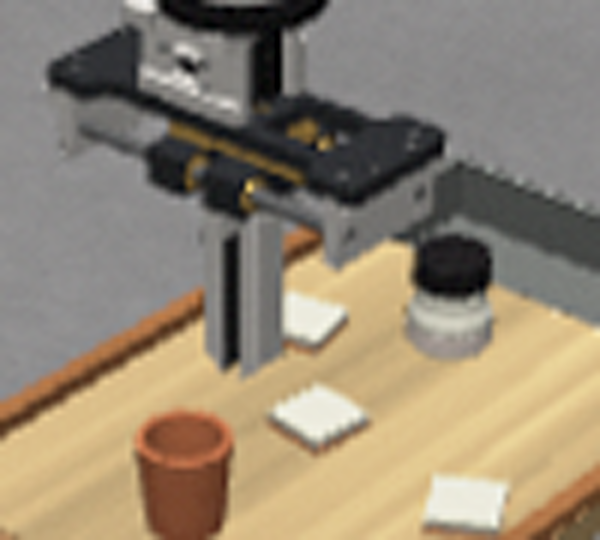

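Contact came at TCP z = 0.033, as the picture predicted, so the tips sit about 12 mm above the TCP reading. Before sweeping I check the body's clearance over the jar: its lower corner is at about (296.7,194.2). If that's clear, I sweep.

Run:
```python
from h import *
o,d=ray(cam("scene"),(296.7,194.2)); x,y=toB(robot.get_state()["ee_pos"])
ob,db=toB(o),np.array([d[:2]@BX,d[:2]@BY]); k=(x+.0885-ob[0])/db[0]
z=(o+k*d)[2]; print("body corner by",ob[1]+k*db[1],"z",z)
if z>.105:
    zt=.0357
    robot.move_linear(P(x,y,zt),.05)
    hit=robot.move_linear(P(x,.17,zt),.08,threshold=12)
    st=robot.get_state(); print(hit,toB(st["ee_pos"]),st["force"])
    if not hit: robot.move_linear(P(x,.17,.2),.2)
print(robot.get_state()["time"])
im=robot.grab_frame("scene"); cv2.imwrite("pics/d.png",cv2.resize(im[130:300,180:420],None,fx=3,fy=3)[:,:,::-1])
```

```text
body corner by -0.02362887964859739 z 0.14929549406168674
False [-0.06303359  0.16963288] [-0.58154992  0.33771937  1.02822732]
13.9917
```

View pics/d.png

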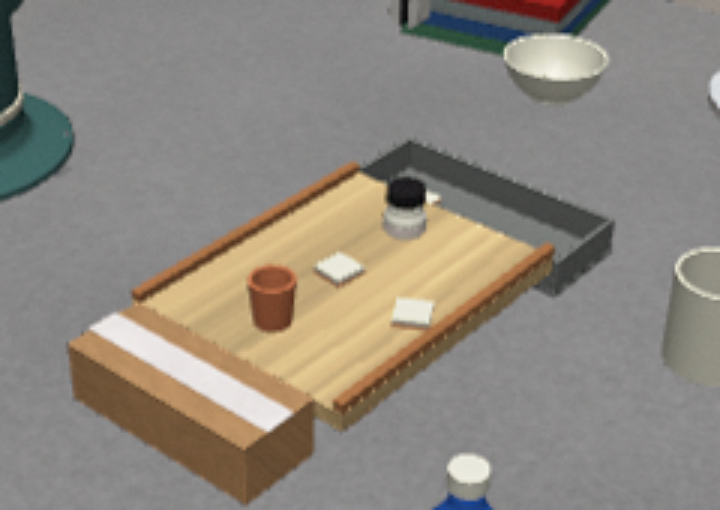

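Tile0 is in the tray, just visible behind the jar at crop (430,198). The jar and pot haven't moved. Next is tile1, then tile2: shift it sideways and check.

Run:
```python
from h import *
zt=.0357; x=.0851
sweep(x,-.055,.17,zt,Rx(1))
print(robot.get_state()["time"])
# shift tile2 towards +x, fingers in line along board y
b=-.0001; q=np.array(robot.get_state()["qpos"]); best=[]
for s in(1,-1):
    k=robot.ik(P(-.05,b,.2),Ry(s))
    if k is not None: best.append((abs(np.array(k)-q).max(),s))
R=Ry(min(best)[1]); print(best)
robot.move_ptp(P(-.05,b,.2),R); robot.move_linear(P(-.05,b,zt),.12)
robot.move_linear(P(.036,b,zt),.06); robot.move_linear(P(.025,b,zt),.06); robot.move_linear(P(.025,b,.2),.2)
robot.move_ptp([.5,.0,.33],tool(0)) if False else None
robot.move_ptp(P(.0,-.06,.33),Rx(1)); robot.pause(.2)
t=robot.grab_frame("top"); s=robot.grab_frame("scene")
for c,a,_ in white(s,(220,185,370,270)): print(c.round(1),a,toB(at_z(cam("scene"),c,.053)))
cv2.imwrite("pics/e.png",cv2.resize(s[130:300,180:420],None,fx=3,fy=3)[:,:,::-1])
print(robot.get_state()["time"])
```

```text
20.55
[(np.float64(1.8155635667384833), 1), (np.float64(1.1906699627510084), -1)]
[314.7 202.6] 41 [-0.00672581  0.09886816]
[313.5 227.4] 88 [ 0.06445876 -0.00059538]
[245.7 254.4] 578 [ 0.00809531 -0.19572966]
27.9417
```

View pics/e.png

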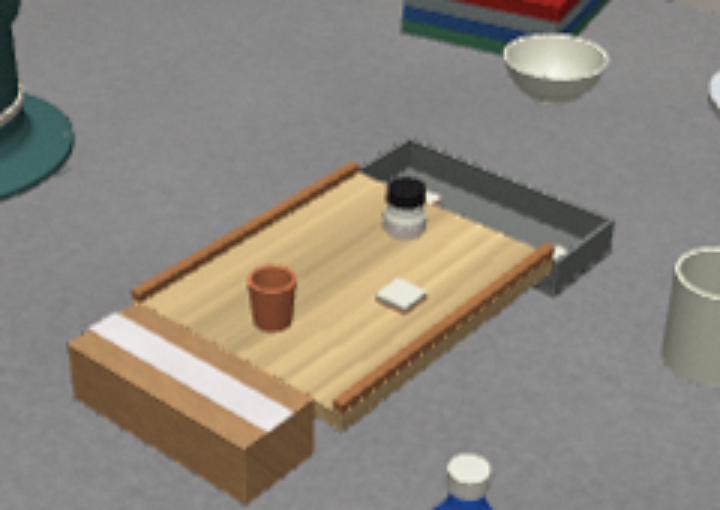

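Tile1 is in the tray at its far end, crop (560,252). Tile2 now lies at board (0.062, 0.000), clear of the jar and pot, so I sweep it in and take the last look.

Run:
```python
from h import *
sweep(.062,-.045,.17,.0357,Rx(1))
robot.move_ptp(P(-.02,-.08,.36),Rx(1)); robot.pause(.3)
t=robot.grab_frame("top"); s=robot.grab_frame("scene"); ci=cam("wrist"); w=robot.grab_frame("wrist")
for c,a,_ in white(t,(195,150,229,240),150,10): print("top",c.round(1),toB(at_z(cam("top"),c,.013)).round(3),a)
st=robot.get_state();print(st["time"],st["force"])
W=cv2.resize(w[20:260,0:380],None,fx=1.5,fy=1.5); S=cv2.resize(s[170:260,220:410],(570,240))
cv2.imwrite("pics/f.png",np.vstack([W,S])[:,:,::-1])
```

```text
top [217. 160.] [0.107 0.188] 131
top [215.5 175. ] [0.063 0.191] 131
top [213.2 216.5] [-0.058  0.193] 141
35.5333 [-1.10186542  0.19348216  0.32697297]
```

View pics/f.png

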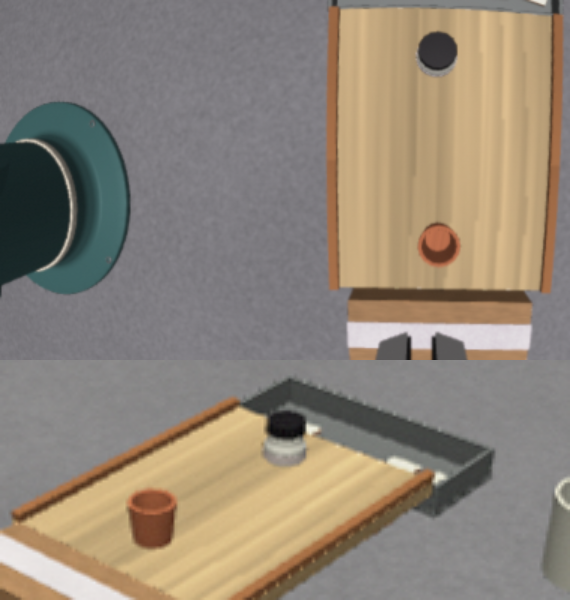

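The last picture shows the board empty apart from the jar and pot, which stand where they were. In the top view all three tiles lie flat in the tray, at board (0.107,0.188), (0.063,0.191) and (-0.058,0.193), all within limits. I'm handing in.

```bash
python3 -c "
from rig import robot
print(robot.sign_off())"
```

```text
the job is handed in; nothing more can be done
None
```

I swept all three tiles into the tray without moving the pot or jar, kept clear of the bowl and brush, and handed the job in at about 36 s; no verdict was returned.

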